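# Tip the detergent jug down onto its dispensing stand

## Task

First, with the blue jug still standing, slide the red measuring cup along the table into the open end of the dispensing stand, between the two prongs and up against the stand. Then push the top of the jug so that it tips over onto the stand's deck and lies flat with its tap nozzle pointing down over the cup. Only push: do not grip, lift or knock over the cup, do not grip or lift the jug, and leave the other things on the table alone.

Things in the scene. Friction and masses are not known exactly. Their poses are not given: they have to be found in the camera images.
- stand: white dispensing stand, fixed, 134 mm wide (y -67 to 67). Origin: on the table under the step between bay and deck, mid-width; x = direction to tip the jug. x -100 to 0: bay where the jug stands, floor 50 mm above the table; heel stop x -100 to -92 and side rails (6 mm thick, 122 mm clear between) rise to 72 mm. x 0 to 125: deck 60 mm high; its 10 mm step keeps the jug's foot from sliding.
- cup_seat (a point): on the table at stand x 155, y 0: cup centre when the cup touches the stand's end face (x 125); the tipped jug's nozzle comes over it. On both sides aluminium prongs, 30 mm high, 72 mm clear apart up to stand x 170, flaring to about 98 mm at their ends (x 196). No floor between them: the cup slides on the table.
- cup: red round measuring cup standing mouth up on the table beyond the prongs, hollow: 60 mm diameter at the rim, 58 mm at the foot, 48 mm high, about 50 g. Origin: centre of its underside; z up, towards its mouth.
- jug: blue jug standing in the bay, 0.5 to 0.95 kg. Origin: centre of underside; z up, x = nozzle side, the side it tips to. 70 (x) by 100 (y) mm to z 105; shoulder 70 mm thick, y -50 to 18, to z 150, handle bar beside it at +y; tap on top, 36 mm neck, up to z 180. Push on the flat back face (x -35). It pivots on the stand's step and falls by itself once leaned about 30 degrees.
- nozzle (a point): tip of the jug's red tap nozzle (12 mm diameter): jug x 30, z 168. With the jug lying on the deck it is about 65 mm above the table, pointing down.
- jug_mid (a point): middle of the jug: jug x 0, y 0, z 75. 125 mm above the table at the start, at most about 135 mm while tipping, about 95 mm when lying.
- spare_cup: blue spare cup, same size as the red one; bystander. Origin: centre of underside
- pink_jar: jar with pink contents and black lid, 96 mm diameter, 147 mm high; bystander. Origin: centre of underside
- lilac_jar: jar with lilac contents and black lid, 96 mm diameter, 147 mm high; bystander. Origin: centre of underside
- softener: white bottle with orange cap, 72 mm diameter, 200 mm high; bystander. Origin: centre of underside
- soap_carton: green carton 55 x 100 x 140 mm high; bystander. Origin: centre of underside
- scrub: brush with a wooden handle, 200 mm long, lying on the table; bystander. Origin: centre of underside; length along x, bristles at +x
Not all that is in view belongs to the job. There is more than one size of the jug; the one meant has the size given above.

How it is judged:
By the outcome, as a careful person would: the job done as asked, in the order asked, and still so for the second after the job is handed in, with the robot touching nothing.
It also fails if it takes over 64 s, if anything falls off the work surface, if the arm or the gripper's body presses on something with over 40 N, if the wrist force passes 120 N, or if a joint passes its speed limit or range.

## Robot

A 7-joint arm with a two-finger parallel gripper is mounted at the origin on the work surface. World frame = base frame: x ahead of the robot, y to its left, z up, the work surface at z = 0. Lengths are in m, angles in rad, forces in N, time in s.
With the tool pointing down it reaches from about 0.425 to 0.95 m from the base axis. Payload 4.7 kg.
Tool frame: the origin (TCP) lies on the centre line of the jaws, within the pads' length; the fingertips stand robot.nose_length ahead of it and the grasp point (between the pads) lies 8 mm behind it (robot.nose_length is the distance from the TCP to the fingertips, in m); z points along the fingers, x is the direction in which the jaws open and shut, and the axes are right-handed (so a half turn about z gives the same grasp; the last joint's range is limited). The gripper opens to 85 mm and grips with 20 to 120 N. Pads are 22 mm wide; open, the fingers measure 114 mm over their backs; the gripper's body (76 mm by 85 mm) begins 54 mm behind the grasp point. The pads swing forward as they close: fully open they stand 13 mm farther back than shut.
Start: joints at [-1.358, 0.469, -0.049, 1.532, 0.024, 1.141, -0.082], TCP at [0.162, 0.655, 0.242] pointing down, gripper open.
Joint ranges: [-2.59, 2.59], [-0.33, 1.99], [-1.39, 1.29], [0.1, 2.45], [-1.04, 4.18], [0.21, 1.99], [-2.66, 2.66]. Speed limits (rad/s): [2.57, 2.57, 3.14, 3.14, 3.14, 3.14, 3.14].

## Interface

Orientations are given as [roll, pitch, yaw] about the fixed x, y, z axes, in that order (R = Rz(yaw) Ry(pitch) Rx(roll)).
In Python, from plant import robot gives the robot as it stands. Calls block until the motion is done:
- robot.goto(position, orientation): joint-space move of the TCP to a pose.
- robot.move_straight(position, vel=0.15, attitude=None, contact_N=None): straight line of the TCP; attitude=None keeps the orientation; vel is the mean speed in m/s. With contact_N (N) it stops when the force on the tool has changed by that much, and returns True; else False.
- robot.move_joints(angles): joint-space move.
- robot.grip(opening, strength=None): opening from 0.0 (shut) to 1.0 (fully open); strength is the grip in N (None keeps the last); returns when the fingers have stopped.
- robot.sleep(seconds).
- robot.inverse_kinematics(position, orientation): joint angles nearest the present ones, or None.
- robot.sense(): the state.
- robot.grab_frame(name): name is "side" or "top" or "wrist"; returns a dict with "image" (480x640x3 uint8, red, green, blue), "range_z" (480x640 float32, m along the optical axis (not along the pixel's ray), 0 where there is no reading), "fx", "fy", "cx", "cy" (pixels), "dist_coeffs" ([k1, k2, p1, p2, k3] as OpenCV has them; the pictures are not rectified), "R" (3x3) and "t" (3): a world point X has camera coordinates R X + t. Camera axes: x right, y down, z forward; pixel columns grow to the right and rows downward; lengths in m; the calibration is good to about 2 mm. A picture is of the moment at which its call begins.
A pose or a line that the arm cannot do raises robot.IKError and nothing moves.
- robot.close_job(): hands the job in, once; it reports no verdict.
The state is a dict: "t": time; "joint_pos": joint angles; "joint_velocities": joint speeds; "effort": joint torques, N m; "tcp_pos": TCP position; "tcp_rot": TCP orientation; "wrist_force": force on the tool from outside, world axes, zero at the start; "torque": the same for the moment, N m; "opening": opening from 0.0 (shut) to 1.0 (fully open).
Only numpy, scipy, OpenCV 4.12 (cv2) and the standard library are available. Lean on these libraries where they do the work, as an engineer would, in place of code of your own. Each camera call takes 0.05 s, during which the arm holds its last target. There are 200 camera calls.

## Working session

There is one attempt and no reset: what is moved stays moved. The work goes in short steps, each a Python script; the robot and the scene stay as the last script left them, time stands still between calls to the robot, and variables do not carry over. Pictures are saved under pics/ and viewed, about 8 in all and at most 12, crops included, and the job is handed in when it is done.

```bash
ls; mkdir -p pics
cat > h.py <<'E'
import numpy as np, cv2
from plant import robot
def save(n,f): cv2.imwrite(f'pics/{n}.png',cv2.cvtColor(f['image'],cv2.COLOR_RGB2BGR))
def cloud(f):
    h,w=f['range_z'].shape
    u,v=np.meshgrid(np.arange(w),np.arange(h))
    K=np.array([[f['fx'],0,f['cx']],[0,f['fy'],f['cy']],[0,0,1]])
    p=cv2.undistortPoints(np.stack([u,v],-1).reshape(-1,1,2).astype(np.float32),K,np.array(f['dist_coeffs'],float)).reshape(h,w,2)
    z=f['range_z'].astype(float)
    X=np.dstack([p[...,0]*z,p[...,1]*z,z])-np.array(f['t'])
    X=X@np.array(f['R']); X[z==0]=np.nan
    return X
E
python3 - <<'E'
from h import *
import pickle
d={}
for n in ['side','top']:
    f=robot.grab_frame(n); save(n+'0',f); d[n]=f
    print(n,f['R'],f['t'],-np.array(f['R']).T@f['t'])
pickle.dump(d,open('f0.pkl','wb'))
print(robot.sense(),robot.nose_length)
E
```

```text
pics
side [[ 0.7488214  -0.66261784 -0.01428629]
 [-0.41965678 -0.45734799 -0.78404146]
 [ 0.51298605  0.59310236 -0.62054403]] [-0.42927392  0.3546176   1.19182705] [-0.14112347 -0.82913635  1.01148333]
top [[ 0.02967839 -0.99953507 -0.00698801]
 [-0.99730826 -0.02914188 -0.06728282]
 [ 0.06704789  0.00896605 -0.99770947]] [-0.02416109  0.53581266  1.33578361] [ 0.44552598 -0.02051196  1.36860611]
{'t': 0.1, 'joint_pos': array([-1.35792552,  0.46936694, -0.0485952 ,  1.53359049,  0.02410382,
        1.14099972, -0.08226438]), 'joint_velocities': array([-0.00164848, -0.00154048,  0.00086865, -0.00144078,  0.00075275,
        0.00206796,  0.00295908]), 'effort': array([ 1.09177624e-04, -5.11516821e+01, -4.71224310e-02, -2.38391751e+01,
        1.08173359e-02,  4.34231915e-03,  3.27280236e-05]), 'tcp_pos': array([0.1614743 , 0.65487253, 0.24135541]), 'tcp_rot': array([3.14152682e+00, 1.77755325e-03, 1.32909226e+00]), 'wrist_force': array([-0.29558307, -0.1663701 ,  0.49839603]), 'torque': array([-0.02553603, -0.01237778, -0.04327712]), 'opening': 1.0004038047534844} 0.011
```

View pics/side0.png

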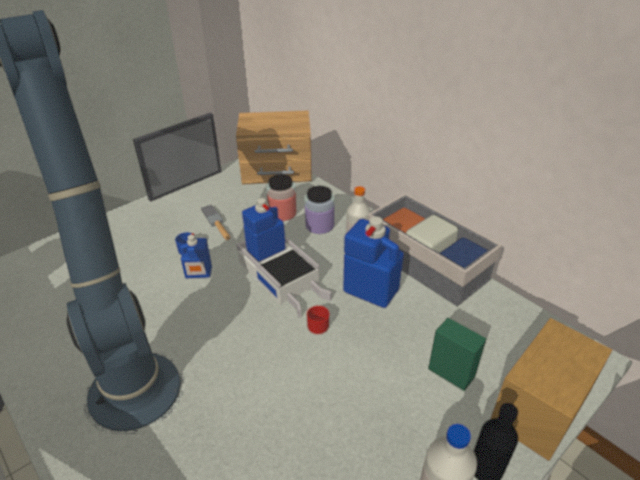

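View pics/top0.png

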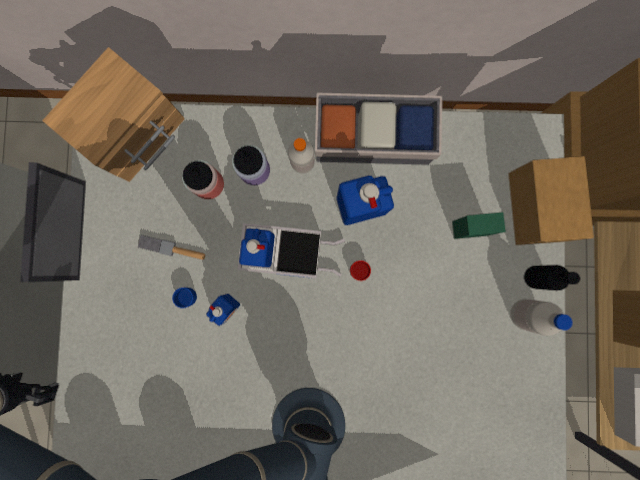

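The side view shows the target jug at about (263,232) in the stand, with the red cup at (318,320) in front of the prongs. The top view shows the stand at (285,252) with its tip direction to the image right, the jug at (257,248) and the cup at (360,270). Next I'll measure them.

```bash
cat > meas.py <<'E'
from h import *
def masks(f):
    hsv=cv2.cvtColor(f['image'],cv2.COLOR_RGB2HSV); H,S,V=cv2.split(hsv)
    return dict(red=((H<8)|(H>172))&(S>150)&(V>60), blue=(H>105)&(H<128)&(S>150)&(V>50), black=(V<50), H=H,S=S,V=V)
def circ(P):
    A=np.c_[2*P[:,0],2*P[:,1],np.ones(len(P))]; s=np.linalg.lstsq(A,(P[:,:2]**2).sum(1),rcond=None)[0]
    return s[:2],np.sqrt(s[2]+s[0]**2+s[1]**2)
E
python3 - <<'E'
from meas import *
import pickle
d=pickle.load(open('f0.pkl','rb'))
for n,(box) in {'top':(230,220,350,285),'side':(235,240,335,315)}.items():
    f=d[n];X=cloud(f);m=masks(f)
    # cup
    cb=(340,255,380,290) if n=='top' else (300,300,335,340)
    M=np.zeros((480,640),bool);M[cb[1]:cb[3],cb[0]:cb[2]]=1
    P=X[M&m['red']];P=P[~np.isnan(P[:,0])]
    rim=P[P[:,2]>0.04]
    print(n,'cup z',np.percentile(P[:,2],[2,50,98]),'rim minrect',cv2.minAreaRect(rim[:,:2].astype(np.float32)),cv2.minEnclosingCircle((rim[:,:2]*1000).astype(np.float32)))
    M[:]=0;M[box[1]:box[3],box[0]:box[2]]=1
    tab=X[400:440,380:500].reshape(-1,3) if n=='top' else X[380:440,250:330].reshape(-1,3)
    print('table z',np.nanmedian(tab[:,2]))
    for lo,hi,l in [(.053,.067,'deck'),(.066,.08,'rails'),(.022,.038,'prongs'),(.19,.21,'shoulder'),(.15,.16,'body')]:
        Q=X[M&(X[...,2]>lo)&(X[...,2]<hi)]
        if len(Q)>5: print(l,len(Q),Q.min(0),Q.max(0),cv2.minAreaRect((Q[:,:2]*1000).astype(np.float32)))
f=d['top'];X=cloud(f);m=masks(f)
# dark deck rect
M=np.zeros((480,640),np.uint8);M[225:280,272:325]=1
M=((m['V']<60)&(M>0)).astype(np.uint8)
c=max(cv2.findContours(M,0,2)[0],key=cv2.contourArea);r=cv2.minAreaRect(c);print(r)
for p in cv2.boxPoints(r): print(p,X[int(p[1]),int(p[0])])
crop=cv2.imread('pics/top0.png')[190:320,220:400];cv2.imwrite('pics/c1.png',cv2.resize(crop,None,fx=4.4,fy=4.4,interpolation=2))
E
```

```text
top cup z [0.00053664 0.00690159 0.05193404] rim minrect ((0.4539646506309509, -0.13661760091781616), (0.05189678072929382, 0.05833877623081207), 1.9783694744110107) ((453.9965515136719, -136.61968994140625), 29.321935653686523)
table z 0.0008121590016628651
deck 1891 [ 0.43568484 -0.0949079   0.05300144] [0.59334027 0.20701703 0.06698791] ((507.48822021484375, 54.95552062988281), (151.59213256835938, 310.3147888183594), 4.010901927947998)
rails 531 [ 0.43017936 -0.09946744  0.06600429] [0.59424401 0.21342996 0.07944447] ((506.5476379394531, 55.83985900878906), (159.27674865722656, 319.4486389160156), 3.2262494564056396)
prongs 151 [ 0.4376666  -0.09987573  0.02210115] [ 0.59436308 -0.01167965  0.03781102] ((519.67724609375, -53.19626998901367), (74.25687408447266, 156.36724853515625), 82.44438171386719)
shoulder 590 [0.45575314 0.11726528 0.19012615] [0.55135511 0.1893663  0.2099791 ] ((504.76629638671875, 152.2996368408203), (69.88554382324219, 94.28931427001953), 85.38206481933594)
body 204 [0.45645751 0.11532395 0.15006008] [0.55702755 0.18318052 0.15996565] ((507.0457763671875, 
[... 498 characters left out ...]
4), 86.28777313232422)
rails 469 [ 0.42660037 -0.02069742  0.06600209] [0.57110152 0.21450697 0.07992622] ((502.4761047363281, 97.02900695800781), (230.9593048095703, 139.22213745117188), 86.29913330078125)
prongs 555 [ 0.4258178  -0.14837036  0.02201271] [0.55822031 0.211033   0.03795066] ((488.80792236328125, 33.31459045410156), (131.13168334960938, 360.730712890625), 4.132157802581787)
((297.9328918457031, 252.38766479492188), (38.57634353637695, 40.04193115234375), 6.009006023406982)
[276.65482 270.27945] [0.4467701  0.10513711 0.06107628]
[280.8466  230.45752] [0.56211317 0.09778695 0.06030676]
[319.21097 234.49588] [ 0.55404864 -0.0149149   0.05756506]
[315.0192 274.3178] [nan nan nan]
```

View pics/c1.png

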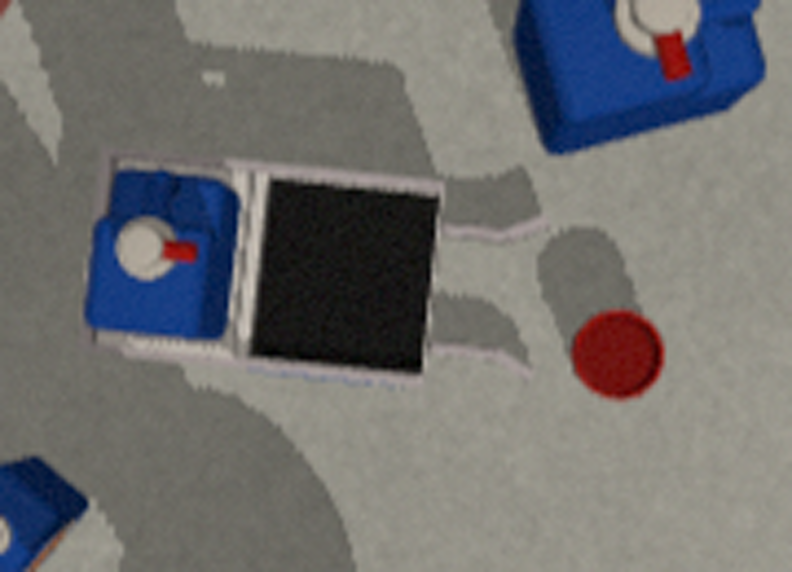

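The crop shows the stand rotated about 5° clockwise in the image. Its deck spans (250-440, 180-375), the prongs end near (540,215) and (530,375), and the cup is at (618,354). Next I'll fit the stand's pose from the edges.

```bash
cat >> h.py <<'E'
def ray(f,uv,z):
    K=np.array([[f['fx'],0,f['cx']],[0,f['fy'],f['cy']],[0,0,1]])
    p=cv2.undistortPoints(np.array(uv,np.float64).reshape(-1,1,2),K,np.array(f['dist_coeffs'],float)).reshape(-1,2)
    R=np.array(f['R']);C=-R.T@f['t'];d=np.c_[p,np.ones(len(p))]@R
    return C+d*((z-C[2])/d[:,2])[:,None]
E
python3 - <<'E'
from meas import *
import pickle
d=pickle.load(open('f0.pkl','rb'))
f=d['top'];X=cloud(f);m=masks(f)
def rect(P):
    (c,s,a)=cv2.minAreaRect((P[:,:2]*1000).astype(np.float32)); return np.round(c,1),np.round(s,1),round(a,2)
M=np.zeros((480,640),np.uint8);M[225:280,272:325]=1
M=((m['V']<60)&(M>0)).astype(np.uint8)
c=max(cv2.findContours(M,0,cv2.CHAIN_APPROX_NONE)[0],key=cv2.contourArea).reshape(-1,2)
print('dark deck',rect(ray(f,c,.06)))
M=np.zeros((480,640),bool);M[220:285,230:324]=1
Q=X[M&(X[...,2]>.045)]; print('stand top',rect(Q))
Q=Q[np.abs(Q[:,2]-.06)<.004]; Q=Q[Q[:,1]<.09];print('deck',rect(Q))
Q=X[M&(X[...,2]>.145)]; print('jug',rect(Q), Q[:,2].max())
X=cloud(d['side']);M[:]=0;M[180:315,235:325]=1
Q=X[M&(np.abs(X[...,2]-.06)<.004)&(X[...,1]<.1)&(X[...,1]>-.03)&(X[...,0]<.57)];print('side deck',rect(Q))
# prongs in top image: bright pixels at z=.03
g=m['V'];
for u in range(318,346,3):
    col=X0=None
    Xc=ray(f,[[u,v] for v in range(225,285)],.03)
    hz=cloud(f)[225:285,u,2]
    k=np.where((hz>.015)&(hz<.04))[0]
    print(u,[(v+225,round(hz[v],3),np.round(Xc[v,:2]*1000).tolist()) for v in k])
# cup via rim in top image
R=m['red'].copy();R[:255]=0;R[290:]=0;R[:,:340]=0;R[:,380:]=0
c=max(cv2.findContours(R.astype(np.uint8),0,cv2.CHAIN_APPROX_NONE)[0],key=cv2.contourArea).reshape(-1,2)
print('cup',circ(ray(f,c,.048)))
E
```

```text
dark deck (array([499.3,  43.9]), array([110.6, 115.1]), 85.64)
stand top (array([504.4,  98.1]), array([226.2, 136.1]), 86.17)
deck (array([500.8,  39.8]), array([108.5, 122.3]), 85.71)
jug (array([507.4, 151.9]), array([70.3, 99.7]), 85.38) 0.23698759734748787
side deck (array([496.2,  41.5]), array([121.7, 136. ]), 87.74)
318 [(np.int64(257), np.float64(0.015), [489.0, -14.0]), (np.int64(267), np.float64(0.028), [459.0, -15.0]), (np.int64(268), np.float64(0.032), [456.0, -15.0]), (np.int64(269), np.float64(0.029), [453.0, -15.0])]
321 [(np.int64(240), np.float64(0.034), [539.0, -21.0]), (np.int64(241), np.float64(0.032), [536.0, -21.0]), (np.int64(242), np.float64(0.035), [533.0, -21.0]), (np.int64(267), np.float64(0.026), [459.0, -24.0]), (np.int64(268), np.float64(0.031), [457.0, -24.0]), (np.int64(269), np.float64(0.032), [454.0, -24.0])]
324 [(np.int64(240), np.float64(0.032), [539.0, -30.0]), (np.int64(241), np.float64(0.025), [536.0, -30.0]), (np.int64(242), np.float64(0.031), [533.0, -30.0]), (np.int64(268), np.float64(0.029), [457.0, -32.0]), (np.int64(269), np.float64(0.0
[... 1142 characters left out ...]
1), np.float64(0.029), [449.0, -68.0]), (np.int64(272), np.float64(0.031), [446.0, -68.0]), (np.int64(273), np.float64(0.028), [443.0, -68.0])]
339 [(np.int64(240), np.float64(0.036), [540.0, -74.0]), (np.int64(241), np.float64(0.03), [537.0, -74.0]), (np.int64(242), np.float64(0.028), [534.0, -74.0]), (np.int64(273), np.float64(0.03), [444.0, -77.0]), (np.int64(274), np.float64(0.031), [441.0, -77.0]), (np.int64(275), np.float64(0.029), [438.0, -77.0])]
342 [(np.int64(239), np.float64(0.028), [544.0, -83.0]), (np.int64(240), np.float64(0.033), [541.0, -83.0]), (np.int64(241), np.float64(0.032), [538.0, -83.0])]
345 []
cup (array([ 0.45378044, -0.13676012]), np.float64(0.027671443222062983))
```

```bash
cat >> h.py <<'E'
from scipy.spatial.transform import Rotation as Ro
a=np.radians(4.3); D=np.array([-np.sin(a),-np.cos(a),0]); Y=np.array([np.cos(a),-np.sin(a),0]); O=np.array([.5053,.1105,0])
def S(x,y,z): return O+D*x/1e3+Y*y/1e3+np.array([0,0,z/1e3])
def inS(p): r=np.array(p)-O; return np.round([r@D*1e3,r@Y*1e3,r[2]*1e3],1)
def down(p,tilt=0):  # p: push direction; tool x (jaws) horizontal, perpendicular to p; z tilted forward by tilt
    p=p/np.linalg.norm(p); z=np.array([0,0,-1])*np.cos(tilt)+p*np.sin(tilt)
    out=[]
    for s in (1,-1):
        x=s*np.cross([0,0,1.],p); out.append(Ro.from_matrix(np.c_[x,np.cross(z,x),z]).as_euler('xyz'))
    return out
E
python3 - <<'E'
from h import *
cup=np.array([-.0])
c=np.array([.4535,-.137,0]); print('cup in S',inS(c), 'jug',inS([.5074,.1519,0]))
p1=S(207,0,0)-c;p1/=np.linalg.norm(p1)
for n,P,os in [('a1',c-p1*.065+[0,0,.15],down(p1)),('a2',c-p1*.065+[0,0,.027],down(p1)),('b',S(192,0,27),down(-D)),('b2',S(240,0,27),down(-D))]+[(f't{t}',S(x,-8,z),down(D,np.radians(t))) for t in (25,40,55) for x,z in ((-130,190),(30,205),(-130,320))]:
    for o in os:
        q=robot.inverse_kinematics(P,o); print(n,P.round(3),o.round(2),None if q is None else np.round(q,2))
E
```

```text
cup in S [250.7 -33.1   0. ] jug [-41.4  -1.    0. ]
a1 [ 0.41  -0.186  0.15 ] [3.14 0.   2.42] [ 1.15  0.38 -0.98  2.1   0.42  0.87  2.34]
a1 [ 0.41  -0.186  0.15 ] [ 3.14  0.   -0.72] [-0.44  0.31  0.93  2.18 -0.34  0.8  -0.01]
a2 [ 0.41  -0.186  0.027] [3.14 0.   2.42] [ 0.84  0.52 -0.62  2.2   0.56  0.58  2.21]
a2 [ 0.41  -0.186  0.027] [ 3.14  0.   -0.72] [-0.36  0.63  0.91  2.27 -0.87  0.65  0.48]
b [ 0.491 -0.081  0.027] [3.14 0.   3.07] [-0.7   0.81  1.1   2.16 -1.04  0.86 -2.15]
b [ 0.491 -0.081  0.027] [ 3.14  0.   -0.08] [-0.5   0.62  0.77  2.16 -0.74  0.65  0.71]
b2 [ 0.487 -0.129  0.027] [3.14 0.   3.07] [-0.6   0.82  1.1   2.15 -1.03  0.86 -2.06]
b2 [ 0.487 -0.129  0.027] [ 3.14  0.   -0.08] [-0.45  0.66  0.84  2.14 -0.8   0.69  0.87]
t25 [0.507 0.241 0.19 ] [ 2.71  0.   -0.08] [-1.05  0.51  0.52  1.75  0.11  1.21 -0.69]
t25 [0.507 0.241 0.19 ] [-2.71  0.    3.07] [-0.54  0.48 -0.2   1.71  0.4   1.3   2.16]
t25 [0.495 0.081 0.205] [ 2.71  0.   -0.08] [-0.92  0.36  0.57  1.94  0.23  1.09 -0.56]
t25 [0.495 0.081 0.205] [-2.71  0.    3.07] [-0.41  0.33 -0.07  1.91  0.43  1
[... 542 characters left out ...]
 [0.507 0.241 0.32 ] [ 2.44  0.   -0.08] [-1.13  0.5   0.56  1.55  0.28  1.6  -0.7 ]
t40 [0.507 0.241 0.32 ] [-2.44  0.    3.07] [-0.58  0.48 -0.25  1.51  0.53  1.75  2.17]
t55 [0.507 0.241 0.19 ] [ 2.18  0.   -0.08] [-1.15  0.76  0.55  1.6   0.33  1.53 -0.81]
t55 [0.507 0.241 0.19 ] [-2.18  0.    3.07] [-0.63  0.72 -0.27  1.57  0.65  1.76  1.97]
t55 [0.495 0.081 0.205] [ 2.18  0.   -0.08] [-1.09  0.62  0.64  1.88  0.46  1.33 -0.76]
t55 [0.495 0.081 0.205] [-2.18  0.    3.07] [-0.48  0.55 -0.2   1.84  0.73  1.58  2.06]
t55 [0.507 0.241 0.32 ] [ 2.18  0.   -0.08] [-1.16  0.62  0.57  1.51  0.4   1.73 -0.72]
t55 [0.507 0.241 0.32 ] [-2.18  0.    3.07] [-1.12  0.6   0.49  1.51  0.43  1.75  2.39]
```

Run:
```python
from h import *
c=np.array([.4535,-.137,0]); p1=S(207,0,0)-c;p1/=np.linalg.norm(p1)
A=c-p1*.065; o=down(p1)[1]
robot.move_straight(robot.sense()['tcp_pos']+[0,0,.15],vel=.25)
robot.goto(A+[0,0,.3],o)
robot.grip(.35)
robot.move_straight(A+[0,0,.027],vel=.2)
s=robot.sense();print(s['t'],inS(s['tcp_pos']),s['opening'],s['joint_pos'].round(2),s['wrist_force'])
f=robot.grab_frame('side');im=f['image'][220:400,200:440];cv2.imwrite('pics/s1.png',cv2.cvtColor(cv2.resize(im,None,fx=3.2,fy=3.2,interpolation=2),cv2.COLOR_RGB2BGR))
```

```text
6.0333 [302.7 -71.8  27.6] 0.35006719815371956 [-0.15  0.51  0.61  2.26 -0.59  0.53  0.19] [ 0.58897417 -0.48524539 -0.33151765]
```

View pics/s1.png

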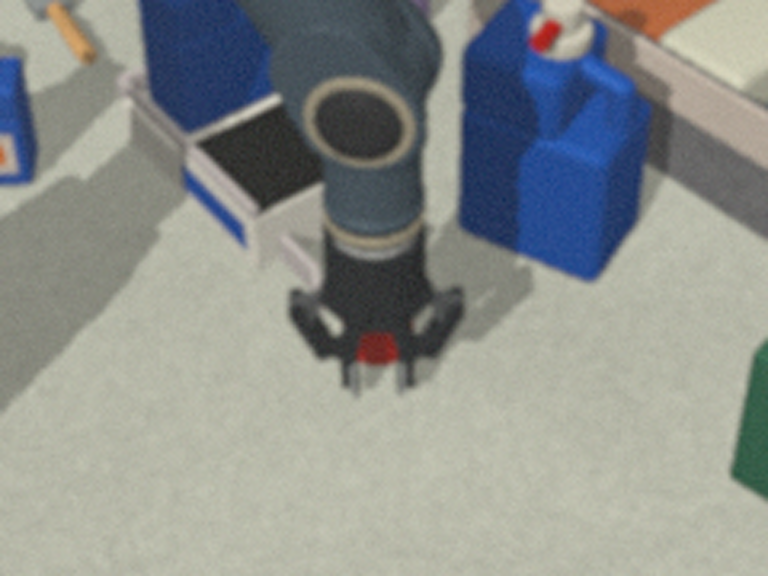

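The crop shows the cup (378,348) framed between the two fingertips (350,375) and (405,375), so I can push.

Run:
```python
from h import *
c=np.array([.4535,-.137,0]); p1=S(207,0,0)-c;p1/=np.linalg.norm(p1)
print(robot.move_straight(S(207,0,27)-p1*.037,vel=.06,contact_N=6))
s=robot.sense();print(s['t'],inS(s['tcp_pos']),s['wrist_force'])
robot.move_straight(s['tcp_pos']-p1*.03,vel=.2)
robot.move_straight(S(265,0,70),vel=.2)
o=down(-D)[1]
robot.goto(S(265,0,60),o)
f=robot.grab_frame('top')
from meas import *
R=masks(f)['red'];X=cloud(f);M=R&(X[...,2]<.06)&(np.abs(X[...,0]-.48)<.06)&(np.abs(X[...,1]+.1)<.08)
P=X[M];print(len(P),len(P) and (inS(P[:,:3].min(0)),inS(P.max(0)),inS(np.median(P,0))))
print(robot.sense()['t'])
im=f['image'][190:320,220:400];cv2.imwrite('pics/c2.png',cv2.cvtColor(cv2.resize(im,None,fx=4.4,fy=4.4,interpolation=2),cv2.COLOR_RGB2BGR))
```

```text
False
7.6167 [236.8 -22.6  27. ] [-0.54944684  0.47964877  0.36163047]
290 (array([236.8, -26.4,  -2.1]), array([177.7,  25. ,  54.6]), array([206.2,   1.9,   6.8]))
8.9833
```

View pics/c2.png

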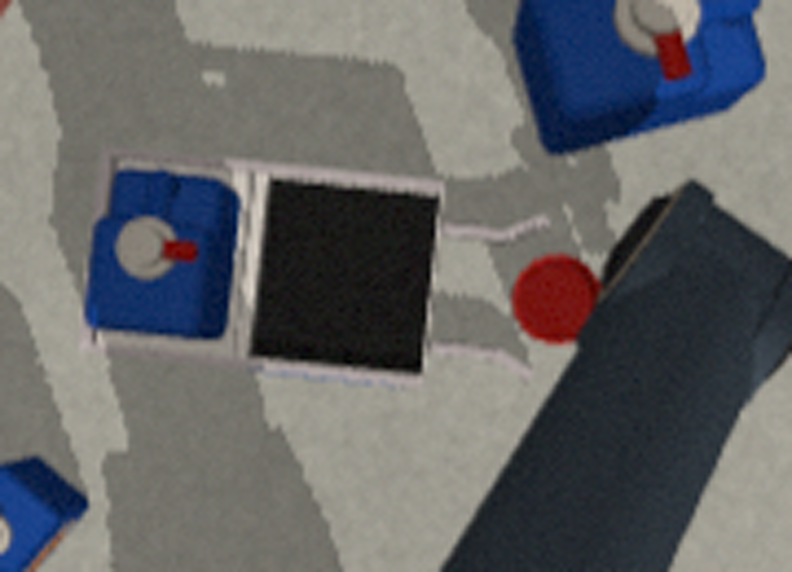

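The cup is centred between the prong tips at (556,298), which is about stand (206, 0). Next is the straight push to the seat.

Run:
```python
from h import *
from meas import *
robot.move_straight(S(265,0,27),vel=.1)
print(robot.move_straight(S(187,0,27),vel=.05,contact_N=4))
s=robot.sense();print(s['t'],inS(s['tcp_pos']),s['wrist_force'])
robot.move_straight(S(250,0,27),vel=.2)
robot.move_straight(S(250,0,250),vel=.25)
robot.goto(S(60,-10,420),down(D,np.radians(40))[0])
robot.grip(0)
robot.goto(S(-190,-10,330),down(D,np.radians(40))[0])
print(robot.sense()['t'])
f=robot.grab_frame('top')
R=masks(f)['red'];X=cloud(f);M=R&(X[...,2]<.06)&(np.abs(X[...,0]-.49)<.06)&(np.abs(X[...,1]+.06)<.09)
P=X[M];print(len(P),len(P) and (inS(P.min(0)),inS(P.max(0))))
if len(P):
    c=max(cv2.findContours(M.astype(np.uint8),0,cv2.CHAIN_APPROX_NONE)[0],key=cv2.contourArea).reshape(-1,2)
    (x,y),r=cv2.minEnclosingCircle((ray(f,c,.048)[:,:2]*1e3).astype(np.float32));print('cup',inS([x/1e3,y/1e3,0]),r)
im=f['image'][190:320,200:380];cv2.imwrite('pics/c3.png',cv2.cvtColor(cv2.resize(im,None,fx=4.4,fy=4.4,interpolation=2),cv2.COLOR_RGB2BGR))
```

```text
True
10.825 [ 1.911e+02 -1.000e-01  2.680e+01] [-0.32867045 -1.34075955  1.17340569]
14.75
316 (array([184.8, -26. ,  -2.9]), array([125.5,  25.2,  54.2]))
cup [154.8  -0.4   0. ] 29.04668617248535
```

View pics/c3.png

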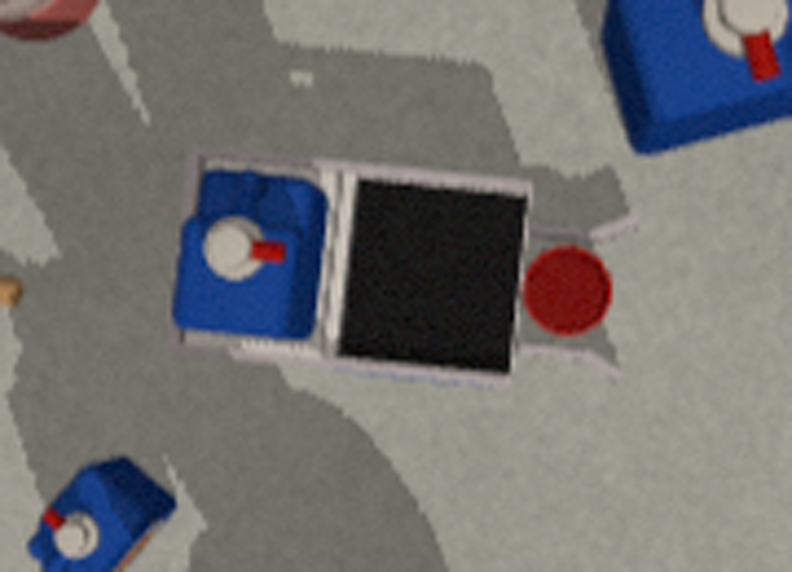

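The cup is seated at stand (154.8, -0.4), shown at (567,290) against the deck end. Next I tip the jug in small increments with force readout.

Run:
```python
from h import *
robot.move_straight(S(-140,-8,185),vel=.2)
print(robot.move_straight(S(-80,-8,185),vel=.05,contact_N=2))
s=robot.sense();p=inS(s['tcp_pos']);print(s['t'],p)
x0=p[0]
for i,x in enumerate(np.arange(x0+12,12,8)):
    z=185+min(20,.25*(x-x0))
    robot.move_straight(S(x,-8,z),vel=.05)
    s=robot.sense();F=s['wrist_force'];print(round(s['t'],2),inS(s['tcp_pos']),np.round([F@D,F[2]],1))
    if x>-30 and i>3 and abs(F@D)<.6: break
robot.sleep(.5)
f=robot.grab_frame('side');save('side2',f)
```

```text
True
16.6667 [-87.9  -8.  184.9]
17.07 [-75.9  -8.  188.1] [-2.7  2.2]
17.39 [-67.5  -8.  190. ] [-2.3  1.6]
17.71 [-59.1  -8.  192.1] [-0.6  1.5]
18.02 [-51.1  -8.1 194.1] [-2.1  1.3]
18.34 [-43.2  -8.1 196. ] [-0.5  0. ]
18.66 [-35.2  -8.  198.1] [-0.2  0.5]
18.98 [-27.4  -8.  200.1] [ 0.1 -0.6]
```

View pics/side2.png

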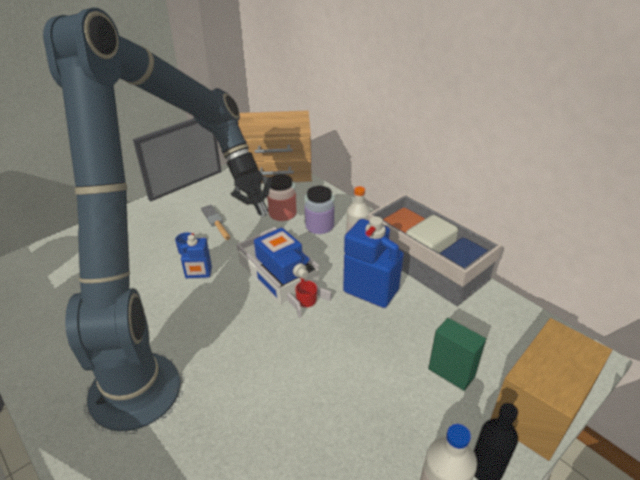

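The jug has fallen onto the deck at (280,250), with its tap at (303,270) above the cup at (306,292). I'll retreat and check.

Run:
```python
from h import *
from meas import *
robot.move_straight(S(-120,-8,300),vel=.25)
robot.sleep(.5)
def rect(P):
    c,s,a=cv2.minAreaRect((P[:,:2]*1000).astype(np.float32)); return inS([c[0]/1e3,c[1]/1e3,0]),np.round(s,1),round(a,1)
crops=[]
for n in('top','side'):
    f=robot.grab_frame(n);X=cloud(f);R=np.einsum('ijk,lk->ijl',X-O,np.array([D,Y,[0,0,1]]))*1e3
    m=masks(f)
    M=(R[...,0]>-5)&(R[...,0]<200)&(abs(R[...,1])<65)&(R[...,2]>110)
    Q=R[M];print(n,'jug top z pct',np.percentile(Q[:,2],[5,25,50,75,95]).round(1),rect(X[M]))
    B=Q[(Q[:,0]<95)];A=np.c_[B[:,:2],np.ones(len(B))];print('tilt deg',np.degrees(np.linalg.lstsq(A,B[:,2],rcond=None)[0][:2]).round(2))
    M=m['red']&(abs(R[...,0]-155)<45)&(abs(R[...,1])<45)
    Q=R[M];L=Q[Q[:,2]<53];print('red',len(Q),Q.min(0),Q.max(0),'cup',L.min(0),L.max(0))
    b=(180,190,360,320) if n=='top' else (220,200,360,320)
    crops.append(cv2.resize(f['image'][b[1]:b[3],b[0]:b[2]],(400,300),interpolation=2))
cv2.imwrite('pics/fin.png',cv2.cvtColor(np.hstack(crops),cv2.COLOR_RGB2BGR))
s=robot.sense();print(s['t'],s['wrist_force'])
```

```text
top jug top z pct [124.2 128.5 130.6 132.4 135. ] (array([73.8, -0.7,  0. ]), array([157.3,  99.9]), 85.5)
tilt deg [-0.96 -0.06]
red 212 [135.53467454 -28.57509304  -4.76580698] [183.24250855  27.30319196  55.37228482] cup [135.53467454 -28.57509304  -4.76580698] [183.24250855  27.30319196  52.1994481 ]
side jug top z pct [113.  125.9 128.9 130.7 132.9] (array([68.1, -4.5,  0. ]), array([146. , 101.8]), 85.7)
tilt deg [-1.77  1.73]
red 410 [125.60898264 -32.14309538   1.42563708] [187.62764983  26.98456537  74.95526819] cup [125.60898264 -32.14309538   1.42563708] [187.62764983  26.98456537  51.04712017]
20.8167 [0.101855   0.39912529 0.10622325]
```

View pics/fin.png

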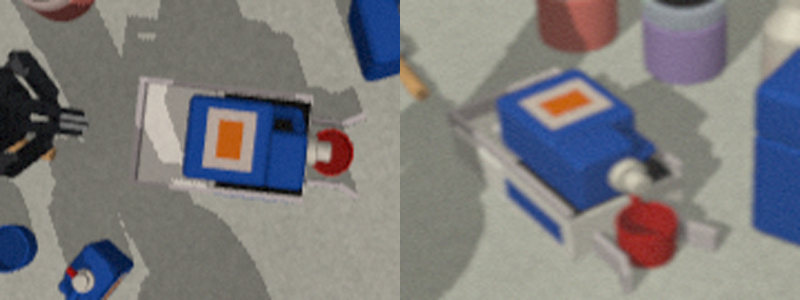

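The final views show the jug lying flat with its label up at (230,140) and the tap over the cup at (332,152). The side view shows the nozzle (637,200) inside the cup's mouth, and the gripper is clear. I'm handing it in.

Run:
```python
from h import *
from meas import *
f=robot.grab_frame('side');X=cloud(f);R=np.einsum('ijk,lk->ijl',X-O,np.array([D,Y,[0,0,1]]))*1e3
M=masks(f)['red']&(abs(R[...,0]-155)<45)&(abs(R[...,1])<45)&(R[...,2]>56);print('nozzle',M.sum(),np.median(R[M],0))
print(robot.close_job())
```

```text
nozzle 7 [144.30189782  -5.94107113  68.45197309]
the job is handed in; nothing more can be done
None
```

I slid the red cup between the prongs and up against the stand, then tipped the jug onto the deck. I handed the job in at about 21 s of the 64 s allowed.

- **Cup:** I pushed it in two strokes with both fingertips behind it and never closed the gripper on it. Before tipping it measured stand (154.8, -0.4) mm against a target of (155, 0). Afterwards the visible parts spanned x 126–188 and y -32 to 27, so it was upright and still in place.
- **Jug:** I pushed its back face with the shut fingertips until it fell by itself; the push readings were under 3 N. It lies on the deck with its upper face about 130 mm above the table, as expected for 60 + 70. The fitted tilt was about 1–2°, which is within camera noise.
- **Nozzle:** The pictures show it over the cup's mouth. A last depth check read (144, -6, 68) mm. That is inside the mouth and close to the stated 65 mm height. From the jug's size I expected x of about 168, so the two disagree by roughly 24 mm. The reading rests on only 7 edge pixels, and both positions are inside the cup.
- **Other things:** The robot planned clear of them and touched nothing at the end. In the pictures they look unmoved, but I did not measure each one again.

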